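Load the sample changer and index it to the lens

TASK

Put one steel ball from the wooden rest into each of the two open cups of the turntable. Then crank the handwheel clockwise (seen from above) until the leading cup, the open one nearer the lens barrel, stands squarely in front of the barrel; let go and leave the other things on the bench alone.

Things in the scene. Friction and masses are not known exactly. Their poses are not given: they have to be found in the camera images.
- ball_a_center (a point): centre of one of two equal polished steel balls, 24 mm diameter, 57 g. At the start each sits in a dimple of the rest, so that its centre is 20 mm above the bench and 8 mm above the rest's flat top
- ball_b_center (a point): centre of the other, equal steel ball; either ball may go into either open cup
- rest: wooden ball rest, fixed, a flat block 70 (x) x 120 (y) x 12 mm high; origin at the centre of its underside, z up. Dimples 20 mm wide and 4 mm deep in its top at y = -30 and +30 mm
- turntable_axis (a point): centre of the turntable's top face: a round aluminium disc 160 mm across, its top face 50 mm above the bench, on a fixed grey base; z up. On the disc, every 60 degrees on a pitch circle of 62 mm radius, stand six steel cylinders 33 mm across and 14 mm high (tops 64 mm above the bench): two neighbouring ones are open cups, the other four are solid blanks with a slot. The turntable is self-locking: only the handwheel turns it
- well_lead (a point): leading open cup (the nearer one to the lens barrel, and ahead of the other when the turntable turns clockwise): the point where the centre of a seated ball lies, on the cup's axis, 65 mm above the bench, 1 mm above its rim. Cup 28 mm wide inside, 11 mm deep, walls 2.5 mm; a seated ball stands half out of it
- well_trail (a point): the other open cup, 60 degrees behind the leading one; same sizes, same meaning
- station (a point): the point on the lens barrel's axis, over the pitch circle, where well_lead must come; 65 mm above the bench. The point's x axis points outwards along the barrel. The barrel is a fixed black horizontal cylinder, 30 mm across (38 mm at its collar), on a post beside the turntable; its glass front stands 34 mm outwards of this point, its rear 177 mm outwards, its axis 65 mm and its collar's top 84 mm above the bench
- turntable (a joint): turntable angle, rad, 0 at the start, grows clockwise seen from above; the handwheel drives it 18 to 1: three clockwise turns of the handwheel turn it 60 degrees clockwise. Moving stops at -0.3 and 1.9
- handwheel (a joint): handwheel angle, rad, 0 at the start, grows clockwise seen from above, many turns; 18 times the turntable's angle. It needs about 0.08 N m and stays where it is left
- handwheel_axis (a point): centre of the handwheel's top face: a steel disc 94 mm across with a vertical axis, its top 70 mm above the bench (hub nut 7 mm higher), on a grey worm box 155 mm from the turntable's axis
- spinner_mid (a point): grip point of the handwheel's crank handle: an upright black round handle, 16 mm across, that spins freely on its own pin, 36 mm from the handwheel's axis. It runs from 72 to 112 mm above the bench; this point is on its axis at 96 mm
- driver_grip (a point): bystander: a loose screwdriver 160 mm long, point on its handle; leave it where it is
- jar: bystander: a loose amber jar, 52 mm across, 70 mm high, origin at the centre of its underside; leave it
- mount: bystander: a lens in a round mount on a 50 mm square foot fixed to the bench, 88 mm high, origin at the centre of its underside; leave it

How it is judged:
By the outcome, as a careful person would: the job done as asked, in the order asked, and still so for the second after the job is handed in, with the robot touching nothing.
It also fails if it takes over 72 s, if anything falls off the work surface, if the arm or the gripper's body presses on something with over 40 N, if the wrist force passes 120 N, or if a joint passes its speed limit or range.

ROBOT

A 7-joint arm with a two-finger parallel gripper is mounted at the origin on the work surface. World frame = base frame: x ahead of the robot, y to its left, z up, the work surface at z = 0. Lengths are in m, angles in rad, forces in N, time in s.
With the tool pointing down it reaches from about 0.35 to 0.9 m from the base axis. Payload 19.9 kg.
Tool frame: the origin (TCP) lies at the very end of the fingers, on their centre line; the grasp point (between the pads) lies env.grip_depth behind it (env.grip_depth is the distance from the TCP to the grasp point, in m); y points along the fingers, x is the direction in which the jaws open and shut, and the axes are right-handed (so a half turn about y gives the same grasp; the last joint's range is limited). The gripper opens to 85 mm and grips with 20 to 120 N. Pads are 22 mm wide; open, the fingers measure 114 mm over their backs; the gripper's body (76 mm by 85 mm) begins 54 mm behind the grasp point. The pads swing forward as they close: fully open they stand 13 mm farther back than shut.
Start: joints at [-1.196, 0.417, -0.01, 1.614, 0.005, 1.111, -0.053], TCP at [0.253, 0.571, 0.231] pointing down, gripper open.
Joint ranges: [-2.81, 2.81], [-0.39, 2.02], [-1.27, 1.25], [0.06, 2.57], [-1.19, 4.33], [0.19, 2], [-2.82, 2.82]. Speed limits (rad/s): [1.89, 1.89, 2.39, 2.39, 3.01, 3.01, 3.01].

INTERFACE

Orientations are given as a unit quaternion [w, x, y, z].
In Python, from plant import env gives the robot as it stands.
- The arm moves only by the shell command python3 -m pendant 'ROWS' [FORCE]. ROWS is JSON, a list that holds one entry, the list of rows, each a list of 7 numbers: the closure in counts, from 0 (fully open) to 255 (shut), then the shift along the world's x, y, z in cm, then the turn, a rotation vector about the world's x, y, z in rad. In form: [[[grip, x, y, z, rx, ry, rz], ...]]. A call has 1 to 10 rows; each row is the pose to reach, as a shift and turn from the pose measured when the call began; what a row does not reach only later rows make up. A row lasts 1/12 s, in which the tool goes at most 41.7 mm and 7.16 degrees, less where a joint would pass 70% of its speed; a pose out of reach is approached as far as the arm can. A call with a gripper value outside its range is refused whole. The fingers move at their own pace and stop on an object; FORCE is the grip in N (left out, the last holds). Time passes only in rows, so rows that repeat a pose let the fingers close. It gives the time, the measured TCP pose, the force and the opening at its end, in the units of the state.
- env.observe(): the state, without advancing time (a new reading comes with each control period).
- env.get_image(name): name is "scene" or "top"; returns (picture, depth): 384x512x3 uint8, red, green, blue; 384x512 float32, m along the optical axis (not along the pixel's ray), 0 where there is no reading.
- env.camera_model(name): a dict with "camera_matrix" (3x3 intrinsics, pixels), "k1" (the pictures are not rectified: a ray, as slopes to the right and down, at radius r is drawn at 1 + k1 r^2 times it, then the intrinsics apply), "world_to_cam" (4x4, takes a point from world to camera coordinates). Camera axes: x right, y up, looking along -z (the intrinsics and any distortion apply to the point x, -y, -z); pixel columns grow to the right and rows downward; lengths in m; the calibration is good to about 2 mm. A picture is of the moment at which its call begins. camera_model takes no time and is no camera call.
- env.finish_job(): hands the job in, once; it reports no verdict.
The state is a dict: "time": time; "qpos": joint angles; "qvel": joint speeds; "joint_torque": joint torques, N m; "eef_pos": TCP position; "orientation": TCP orientation; "ft_force": force on the tool from outside, world axes, zero at the start; "torque": the same for the moment, N m; "opening": opening from 0.0 (shut) to 1.0 (fully open).
Only numpy, scipy, OpenCV 4.12 (cv2) and the standard library are available. Lean on these libraries where they do the work, as an engineer would, in place of code of your own. Each camera call takes 0.05 s, during which the arm holds its last target. There are 200 camera calls.

## Working session

There is one attempt and no reset: what is moved stays moved. The work goes in short steps, Python scripts to look and compute and a shell command to move; the robot and the scene stay as the last step left them, time stands still between calls to the robot, and variables do not carry over. Pictures are saved under pics/ and viewed, about 8 in all and at most 12, crops included, and the job is handed in when it is done.

```bash
ls; mkdir -p pics
cat > h.py <<'E'
import numpy as np, cv2
from plant import env
def cam(n):
    m=env.camera_model(n); return np.array(m["camera_matrix"]),m["k1"],np.array(m["world_to_cam"])
def ray(n,u,v):
    K,k1,T=cam(n)
    d=np.array([(u-K[0,2])/K[0,0],(v-K[1,2])/K[1,1]]); p=d.copy()
    for _ in range(20): p=d/(1+k1*(p@p))
    R=T[:3,:3]; o=-R.T@T[:3,3]
    return o,R.T@np.array([p[0],-p[1],-1.])
def onz(n,u,v,z):
    o,d=ray(n,u,v); return o+d*(z-o[2])/d[2]
def proj(n,P):
    K,k1,T=cam(n); c=T[:3,:3]@np.array(P,float)+T[:3,3]
    p=np.array([c[0],-c[1]])/-c[2]; p=p*(1+k1*(p@p))
    return K[0,0]*p[0]+K[0,2],K[1,1]*p[1]+K[1,2]
def snap(n,f):
    im,d=env.get_image(n); cv2.imwrite(f,im[:,:,::-1]); return im,d
E
python3 - <<'E'
from h import *
for n in("scene","top"):
    im,d=snap(n,f"pics/{n}0.png"); np.save(n+"0d.npy",d); np.save(n+"0.npy",im)
    print(n,ray(n,256,192),cam(n)[0][0,0])
s=env.observe();print(s["time"],s["eef_pos"],s["orientation"],s["opening"],env.grip_depth)
E
```

```text
pics
scene (array([1.14253866, 0.60972429, 0.60071355]), array([-0.59059715, -0.62537727, -0.5100908 ])) 400.29319879571176
top (array([ 0.35684139, -0.042079  ,  1.25477723]), array([ 0.14916736,  0.0167225 , -0.98914897])) 498.20689116634236
0.1 [0.25291349 0.57119088 0.23071227] [-0.59239744  0.59287208  0.38540843 -0.38604186] 0.9984375256001 0.0187
```

View pics/top0.png

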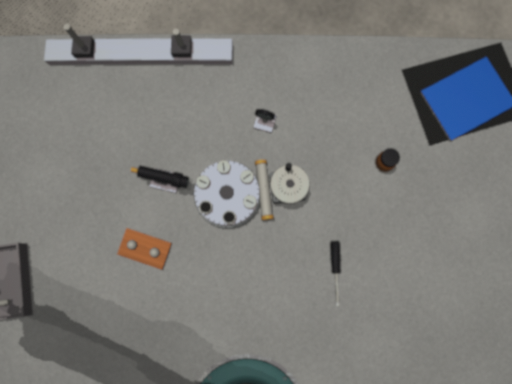

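View pics/scene0.png

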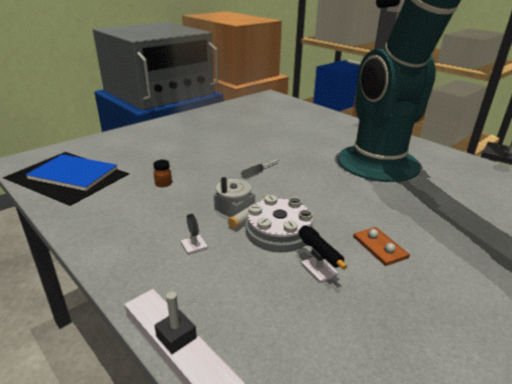

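The top view shows the turntable at about (226,193), open cups at (206,207) and (229,217), balls at (132,245) and (154,253), the handwheel at (290,184) with its handle at (289,168), and the barrel from (187,180) to (137,170). The scene view agrees. Next I'll measure on an enlarged crop.

Run:
```python
from h import *
im=np.load("top0.npy")
c=cv2.resize(im[145:275,110:320],None,fx=3.8,fy=3.8,interpolation=cv2.INTER_CUBIC)
cv2.imwrite("pics/crop0.png",c[:,:,::-1])
hsv=cv2.cvtColor(im,cv2.COLOR_RGB2HSV); g=cv2.cvtColor(im,cv2.COLOR_RGB2GRAY)
def blobs(m,x0,x1,y0,y1,amin):
    M=np.zeros_like(m,np.uint8); M[y0:y1,x0:x1]=m[y0:y1,x0:x1]
    cs,_=cv2.findContours(M,cv2.RETR_EXTERNAL,cv2.CHAIN_APPROX_NONE); return [k for k in cs if cv2.contourArea(k)>=amin]
def mc(k):
    M=cv2.moments(k); return M['m10']/M['m00'],M['m01']/M['m00']
# rest
for k in blobs((hsv[...,1]>120)&(hsv[...,0]<15),110,180,225,275,100):
    r=cv2.minAreaRect(k); print("rest",r,onz("top",*r[0],.012))
# balls: low saturation inside rest
for k in blobs((hsv[...,1]<110),124,165,238,260,20):
    print("ball",mc(k),cv2.contourArea(k),onz("top",*mc(k),.02))
for k in blobs(g<70,195,240,198,226,20):
    print("cup",mc(k),cv2.contourArea(k),onz("top",*mc(k),.06),onz("top",*mc(k),.064))
for k in blobs(g<110,215,238,182,205,40): print("hub",mc(k),cv2.contourArea(k),onz("top",*mc(k),.05))
for k in blobs(g<70,280,298,160,175,10): print("spin",cv2.boundingRect(k),mc(k),onz("top",*mc(k),.1))
up=g.astype(int)
for n,p,R,z in(("disc",(226,194),33,.05),("wheel",(290,184),19,.07)):
    cs=cv2.HoughCircles(cv2.resize(g[145:275,110:320],None,fx=4,fy=4,interpolation=cv2.INTER_CUBIC),cv2.HOUGH_GRADIENT_ALT,1,40,param1=150,param2=.6,minRadius=R*4-20,maxRadius=R*4+16)
    if cs is not None:
        for x,y,r in cs[0]:
            u,v=(x+.5)/4-.5+110,(y+.5)/4-.5+145; print(n,u,v,r/4,onz("top",u,v,z))
for k in blobs(g<60,130,192,160,192,50): print("barrel",cv2.minAreaRect(k))
```

```text
rest ((144.00003051757812, 248.50001525878906), (47.11793518066406, 26.879358291625977), 18.43494987487793) [0.39991916 0.25606265 0.012     ]
ball (153.88970588235293, 252.06617647058823) 68.0 [0.39119121 0.22918648 0.02      ]
ball (131.320987654321, 244.41728395061725) 67.5 [0.40929292 0.28624531 0.02      ]
cup (228.7293729372937, 216.69636963696368) 50.5 [0.47643062 0.04309829 0.06      ] [0.47603024 0.04281312 0.064     ]
cup (205.09764309764307, 206.58249158249157) 49.5 [0.50044505 0.10064654 0.06      ] [0.49996428 0.10016871 0.064     ]
hub (226.19432624113475, 191.92907801418437) 117.5 [0.53812807 0.05116741 0.05      ]
spin (286, 164, 5, 7) (288.1085271317829, 167.03100775193798) [ 0.59128202 -0.09785579  0.1       ]
wheel 289.875 183.625 19.140268 [ 0.55657053 -0.10355356  0.07      ]
barrel ((162.97926330566406, 176.17877197265625), (51.45854187011719, 13.793536186218262), 14.743562698364258)
```

View pics/crop0.png

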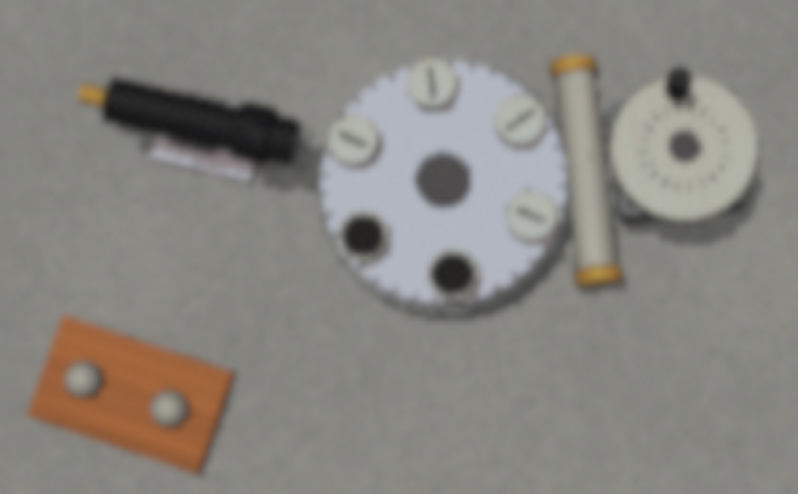

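The crop confirms it: the cups, the balls on the rest and the barrel all point the expected way, and the ball-to-ball, cup-radius and 155 mm distances agree within about 1 mm. Next I'll cross-check with the scene camera and compute the crank angle.

Run:
```python
from h import *
from scipy.spatial.transform import Rotation as Ro
s=env.observe();q=s["orientation"];print(Ro.from_quat([q[1],q[2],q[3],q[0]]).as_matrix().round(3))
ax=np.array([.5381,.0512]); 
L=np.array([.5000,.1002])-ax; T=np.array([.4760,.0428])-ax
a=lambda v:np.degrees(np.arctan2(v[1],v[0]))
print("lead",a(L),"trail",a(T))
c=np.array([162.98,176.18]); t=np.radians(14.74); d=np.array([np.cos(t),np.sin(t)])
A,B=[onz("top",*(c+k*d),.065)[:2] for k in(-24,24)]
print("barrel dir",a(A-B),"ends",A,B,"from axis",a(A-ax),a(B-ax), np.linalg.norm(B-ax))
im=np.load("scene0.npy");g=cv2.cvtColor(im,cv2.COLOR_RGB2GRAY);hsv=cv2.cvtColor(im,cv2.COLOR_RGB2HSV)
for n,P in dict(ballA=(.3912,.2292,.02),ballB=(.4093,.2862,.02),spin=(.5913,-.0979,.096),hub=(.5381,.0512,.05),wheel=(.5566,-.1036,.07),lead=(.5,.1002,.06),trail=(.476,.0428,.06),tcp0=s["eef_pos"]).items(): print(n,np.round(proj("scene",P),1))
M=((hsv[...,1]<90)).astype(np.uint8);Z=np.zeros_like(M);Z[226:256,366:400]=M[226:256,366:400]
for k in cv2.findContours(Z,0,1)[0]:
    if cv2.contourArea(k)>15:print("sball",cv2.minEnclosingCircle(k))
c=cv2.resize(im[165:275,200:420],None,fx=3.6,fy=3.6,interpolation=cv2.INTER_CUBIC)
cv2.imwrite("pics/scrop0.png",c[:,:,::-1])
```

```text
[[ 0.405 -0.    -0.914]
 [ 0.914 -0.001  0.405]
 [-0.001 -1.    -0.   ]]
lead 127.86688759639542 trail -172.29660172339965
barrel dir 75.66923183502325 ends [0.58807742 0.26248356] [0.5587263  0.14759235] from axis 76.69175562603421 77.9218393806251 0.09857448894892509
ballA [371.7 233.3]
ballB [388.3 247.4]
spin [222.9 183. ]
hub [278.2 214.7]
wheel [232.1 186.5]
lead [303.7 214. ]
trail [293.1 201.1]
tcp0 [593.9 194.8]
sball ((369.5, 252.0), 4.609872341156006)
sball ((389.6428527832031, 247.35714721679688), 4.953974723815918)
sball ((372.80767822265625, 233.1923065185547), 4.7310309410095215)
sball ((382.5, 235.5), 19.039531707763672)
```

View pics/scrop0.png

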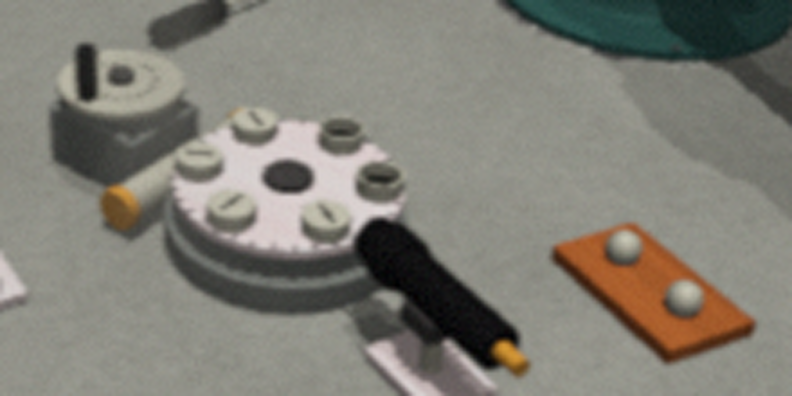

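The scene view confirms the layout, with cross-camera reprojection within about 1.5 px. The cups, in crop pixels, are at (342,133) for trail and (381,180) for lead. The lead cup needs about 51° clockwise. I'll move above the nearer ball with the jaws half closed.

```bash
python3 -m pendant '[[[120,13.8,-34.2,-13.1,0,0,0],[120,13.8,-34.2,-13.1,0,0,0],[120,13.8,-34.2,-13.1,0,0,0],[120,13.8,-34.2,-13.1,0,0,0],[120,13.8,-34.2,-13.1,0,0,0],[120,13.8,-34.2,-13.1,0,0,0],[120,13.8,-34.2,-13.1,0,0,0],[120,13.8,-34.2,-13.1,0,0,0],[120,13.8,-34.2,-13.1,0,0,0],[120,13.8,-34.2,-13.1,0,0,0]]]' 30
python3 -m pendant '[[[120,0,0,0,0,0,0]]]'
```

```text
time: 0.93
eef_pos: [0.3915, 0.2241, 0.0982]
orientation: [-0.593, 0.594, 0.383, -0.386]
ft_force: [0.3, -0.7, -0.2]
opening: 0.527
time: 1.02
eef_pos: [0.3921, 0.2206, 0.0972]
orientation: [-0.593, 0.595, 0.381, -0.385]
ft_force: [-0.0, 0.7, 0.9]
opening: 0.53
```

```bash
python3 -m pendant '[[[120,-0.1,0.8,-2.5,0,0,0],[120,-0.1,0.8,-4.7,0,0,0],[120,-0.1,0.8,-4.7,0,0,0],[120,-0.1,0.8,-4.7,0,0,0],[120,-0.1,0.8,-4.7,0,0,0]]]'
python3 - <<'E'
from h import *
im,d=snap("top","pics/t1.png"); im2,d=snap("scene","pics/s1.png")
f=lambda i,y,x:cv2.resize(i[y:y+90,x:x+90],None,fx=4.4,fy=4.4,interpolation=cv2.INTER_CUBIC)
cv2.imwrite("pics/c1.png",np.hstack([f(im,205,110),f(im2,190,340)])[:,:,::-1])
s=env.observe();print(s["eef_pos"]); print(proj("top",s["eef_pos"]),proj("scene",s["eef_pos"]))
E
```

```text
time: 1.43
eef_pos: [0.3912, 0.2293, 0.0511]
orientation: [-0.593, 0.595, 0.382, -0.385]
ft_force: [-0.2, -0.5, -0.4]
opening: 0.529
[0.39152897 0.2292245  0.05133854]
(np.float64(151.0519526500987), np.float64(251.52491187317628)) (np.float64(373.7735408053736), np.float64(222.86803266437926))
```

View pics/c1.png

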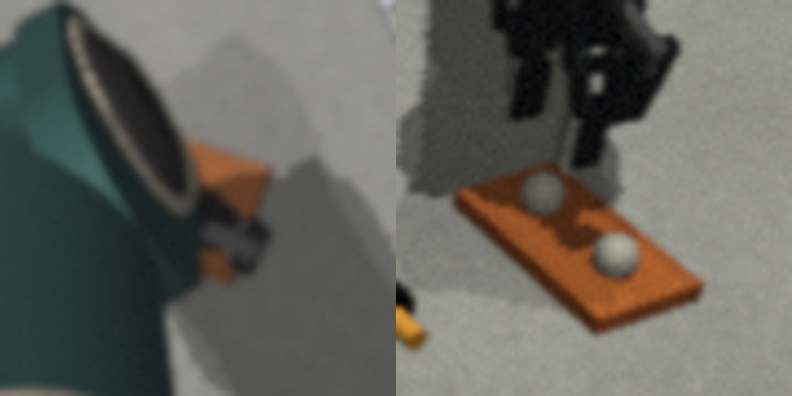

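The scene half shows the fingertips straddling the ball at crop (545,192), with the tip midpoint at (556,141), as predicted. I'll descend and grip.

```bash
python3 -m pendant '[[[120,0,0,-2.0,0,0,0],[120,0,0,-3.8,0,0,0],[120,0,0,-3.8,0,0,0],[120,0,0,-3.8,0,0,0],[200,0,0,-3.8,0,0,0],[230,0,0,-3.8,0,0,0],[230,0,0,-3.8,0,0,0],[230,0,0,-3.8,0,0,0],[230,0,0,-3.8,0,0,0]]]' 30
python3 -m pendant '[[[230,0,0,0,0,0,0],[230,0,0,2.5,0,0,0],[230,0,0,6,0,0,0],[230,0,0,8,0,0,0],[230,0,0,8,0,0,0],[230,0,0,8,0,0,0]]]'
```

```text
time: 2.28
eef_pos: [0.3922, 0.2297, 0.0143]
orientation: [-0.593, 0.595, 0.383, -0.384]
ft_force: [-0.1, -0.2, 9.5]
opening: 0.256
time: 2.78
eef_pos: [0.3927, 0.2302, 0.0956]
orientation: [-0.593, 0.595, 0.384, -0.383]
ft_force: [0.2, -1.1, -0.7]
opening: 0.251
```

```bash
python3 -m pendant '[[[230,1.7,-3.7,0,0,0,0],[230,3.4,-7.5,0,0,0,0],[230,5,-11.2,0,0,0,0],[230,6.7,-15,0,0,0,0],[230,8,-17.8,0,0,0,0],[230,8.4,-18.7,0,0,0,0],[230,8.4,-18.7,0,0,0,0],[230,8.4,-18.7,0,0,0,0],[230,8.4,-18.7,0,0,0,0]]]'
python3 - <<'E'
from h import *
im,d=snap("top","pics/t2.png"); im2,d=snap("scene","pics/s2.png")
f=lambda i,y,x:cv2.resize(i[y:y+90,x:x+90],None,fx=4.4,fy=4.4,interpolation=cv2.INTER_CUBIC)
cv2.imwrite("pics/c2.png",np.hstack([f(im,165,185),f(im2,150,245)])[:,:,::-1])
s=env.observe();e=s["eef_pos"];print(e,s["ft_force"]); print(proj("top",e+[0,0,.006]),proj("scene",e+[0,0,.006]))
E
```

```text
time: 3.53
eef_pos: [0.476, 0.0443, 0.0951]
orientation: [-0.593, 0.594, 0.384, -0.384]
ft_force: [0.1, 0.0, -0.1]
opening: 0.251
[0.47619221 0.04447923 0.09537897] [ 0.03195771  0.18561544 -0.31097016]
(np.float64(226.89768198287842), np.float64(215.0070814253727)) (np.float64(294.5916985550715), np.float64(187.40687341263833))
```

View pics/c2.png

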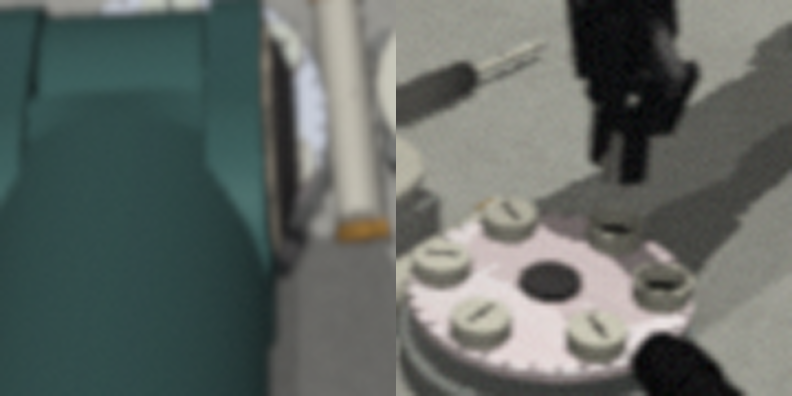

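The right half shows the tool over the trail cup at (612,235), with the ball held between the pads at about (612,165). I'll lower and release.

```bash
python3 -m pendant '[[[230,0,-0.15,-1.0,0,0,0],[230,0,-0.15,-2.0,0,0,0],[230,0,-0.15,-2.6,0,0,0],[230,0,-0.15,-2.8,0,0,0],[230,0,-0.15,-2.8,0,0,0],[230,0,-0.15,-2.8,0,0,0],[230,0,-0.15,-2.8,0,0,0]]]'
```

```text
time: 4.22
eef_pos: [0.4764, 0.043, 0.0676]
orientation: [-0.593, 0.594, 0.384, -0.384]
ft_force: [0.6, 0.2, -0.9]
opening: 0.251
```

```bash
python3 -m pendant '[[[180,0,0,0,0,0,0],[150,0,0,0,0,0,0],[120,0,0,0,0,0,0],[120,0,0,0,0,0,0],[120,0,0,0,0,0,0],[120,0,0,1.5,0,0,0],[120,0,0,4,0,0,0],[120,0,0,4,0,0,0]]]'
python3 -m pendant '[[[120,-1.7,3.7,0,0,0,0],[120,-3.4,7.5,0,0,0,0],[120,-5,11.2,0,0,0,0],[120,-5,15,0,0,0,0],[120,-6,18.5,0,0,0,0],[120,-6.7,22.2,0,0,0,0],[120,-6.7,24.3,0,0,0,0],[120,-6.7,24.3,0,0,0,0],[120,-6.7,24.3,0,0,0,0],[120,-6.7,24.3,0,0,0,0]]]'
python3 - <<'E'
from h import *
im,d=snap("top","pics/t3.png"); im2,d=snap("scene","pics/s3.png")
f=lambda i,y,x:cv2.resize(i[y:y+90,x:x+90],None,fx=4.4,fy=4.4,interpolation=cv2.INTER_CUBIC)
cv2.imwrite("pics/c3.png",np.hstack([f(im,165,185),f(im2,150,245)])[:,:,::-1])
s=env.observe();print(s["eef_pos"])
E
```

```text
time: 4.88
eef_pos: [0.478, 0.043, 0.1108]
orientation: [-0.593, 0.595, 0.385, -0.382]
ft_force: [1.0, 0.6, 1.0]
opening: 0.529
time: 5.72
eef_pos: [0.411, 0.2854, 0.1105]
orientation: [-0.593, 0.595, 0.385, -0.382]
ft_force: [-0.1, -1.1, -0.5]
opening: 0.531
[0.41126866 0.28499579 0.1107001 ]
```

View pics/c3.png

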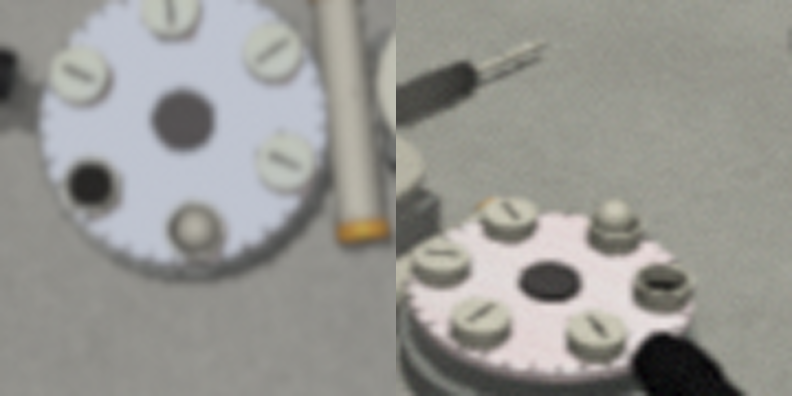

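The trail cup now holds its ball: top view (193,229), scene (615,215). On to the second ball.

```bash
python3 -m pendant '[[[120,-0.15,0.15,-3,0,0,0],[120,-0.15,0.15,-6,0,0,0],[120,-0.15,0.15,-8.4,0,0,0],[120,-0.15,0.15,-9.5,0,0,0],[120,-0.15,0.15,-9.6,0,0,0],[120,-0.15,0.15,-9.6,0,0,0],[200,-0.15,0.15,-9.6,0,0,0],[230,-0.15,0.15,-9.6,0,0,0],[230,-0.15,0.15,-9.6,0,0,0],[230,-0.15,0.15,-9.6,0,0,0]]]' 30
python3 -m pendant '[[[230,0,0,0,0,0,0],[230,0,0,2.5,0,0,0],[230,0,0,6,0,0,0],[230,0,0,8,0,0,0],[230,0,0,8,0,0,0],[230,0,0,8,0,0,0]]]'
```

```text
time: 6.65
eef_pos: [0.4105, 0.287, 0.0159]
orientation: [-0.593, 0.595, 0.386, -0.381]
ft_force: [0.0, 0.3, 8.4]
opening: 0.255
time: 7.15
eef_pos: [0.411, 0.2876, 0.0973]
orientation: [-0.593, 0.595, 0.387, -0.38]
ft_force: [-0.7, -0.2, -0.0]
opening: 0.251
```

```bash
python3 -m pendant '[[[230,1.7,-3.6,0,0,0,0],[230,3.4,-7.2,0,0,0,0],[230,5.1,-10.8,0,0,0,0],[230,6.8,-14.4,0,0,0,0],[230,8.3,-17.4,0,0,0,0],[230,8.95,-18.7,0,0,0,0],[230,8.95,-18.7,0,0,0,0],[230,8.95,-18.7,0,0,0,0],[230,8.95,-18.7,0,0,0,0],[230,8.95,-18.7,0,0,0,0]]]'
```

```text
time: 7.98
eef_pos: [0.4999, 0.1017, 0.0969]
orientation: [-0.593, 0.595, 0.387, -0.381]
ft_force: [0.4, -0.6, 0.4]
opening: 0.256
```

```bash
python3 -m pendant '[[[230,0.05,-0.12,-1.0,0,0,0],[230,0.05,-0.12,-2.0,0,0,0],[230,0.05,-0.12,-2.6,0,0,0],[230,0.05,-0.12,-2.8,0,0,0],[230,0.05,-0.12,-2.8,0,0,0],[230,0.05,-0.12,-2.8,0,0,0],[230,0.05,-0.12,-2.8,0,0,0]]]'
```

```text
time: 8.57
eef_pos: [0.5005, 0.1005, 0.0691]
orientation: [-0.593, 0.595, 0.387, -0.381]
ft_force: [-0.3, 0.4, -0.7]
opening: 0.254
```

```bash
python3 -m pendant '[[[180,0,0,0,0,0,0],[150,0,0,0,0,0,0],[120,0,0,0,0,0,0],[120,0,0,0,0,0,0],[120,0,0,0,0,0,0],[120,0,0,1.5,0,0,0],[120,0,0,5,0,0,0],[120,0,0,8,0,0,0],[120,0,0,8,0,0,0],[120,0,0,8,0,0,0]]]'
python3 -m pendant '[[[120,1.6,-3.6,0,0,0,0],[120,3.2,-7.2,0,0,0,0],[120,4.9,-10.8,0,0,0,0],[120,6.6,-14.4,0,0,0,0],[120,8.2,-18,0,0,0,0],[120,9.0,-19.8,0,0,0,0],[120,9.0,-19.8,0,0,0,0],[120,9.0,-19.8,0,0,0,0],[120,9,-19.8,0,0,0,0]]]'
python3 - <<'E'
from h import *
im2,d=snap("scene","pics/s4.png")
c=cv2.resize(im2[120:250,180:340],None,fx=4,fy=4,interpolation=cv2.INTER_CUBIC)
cv2.imwrite("pics/c4.png",c[:,:,::-1])
s=env.observe();e=s["eef_pos"];print(e,proj("scene",e))
E
```

```text
time: 9.4
eef_pos: [0.5013, 0.1008, 0.1506]
orientation: [-0.593, 0.595, 0.388, -0.38]
ft_force: [-0.3, -1.0, 0.4]
opening: 0.531
time: 10.15
eef_pos: [0.5908, -0.0965, 0.1496]
orientation: [-0.593, 0.594, 0.388, -0.38]
ft_force: [0.6, 1.0, -0.5]
opening: 0.533
[ 0.59086796 -0.09608472  0.14987398] (np.float64(222.98413702395186), np.float64(164.31896461937703))
```

View pics/c4.png

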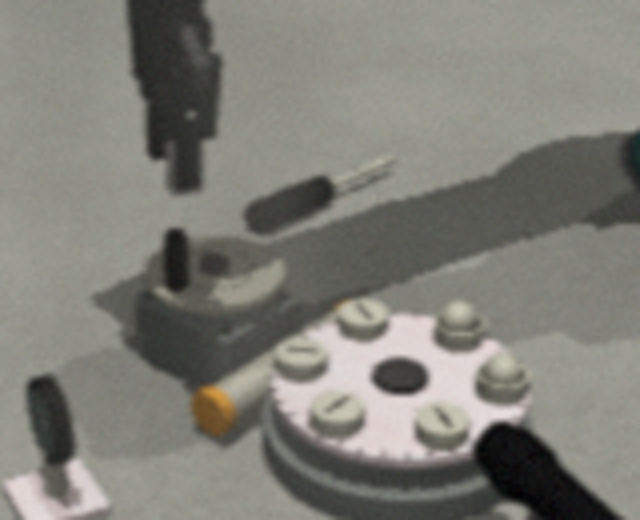

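Both balls are seated (crop (460,318) and (503,372)), and the tool is above the handle at (176,260). I'll descend and grip the handle.

```bash
python3 -m pendant '[[[120,0.05,-0.17,-2.5,0,0,0],[120,0.05,-0.17,-5,0,0,0],[120,0.05,-0.17,-6.8,0,0,0],[120,0.05,-0.17,-7.1,0,0,0],[120,0.05,-0.17,-7.1,0,0,0],[120,0.05,-0.17,-7.1,0,0,0],[200,0.05,-0.17,-7.1,0,0,0],[240,0.05,-0.17,-7.1,0,0,0],[240,0.05,-0.17,-7.1,0,0,0],[240,0.05,-0.17,-7.1,0,0,0]]]' 25
python3 -m pendant '[[[240,0,0,0,0,0,0],[240,0,0,0,0,0,0]]]'
python3 - <<'E'
import numpy as np
# offsets from start handle angle, deg clockwise, R 3.6
a0=np.degrees(np.arctan2(.0057,.0347))
for t in range(0,381,20):
    r=np.radians(a0-t); s=np.radians(a0); print(t,(3.6*(np.cos(r)-np.cos(s))).round(2),(3.6*(np.sin(r)-np.sin(s))).round(2))
E
```

```text
time: 11.03
eef_pos: [0.5921, -0.0976, 0.08]
orientation: [-0.593, 0.595, 0.389, -0.38]
ft_force: [-0.6, 1.8, 6.9]
opening: 0.174
time: 11.2
eef_pos: [0.5921, -0.0976, 0.0802]
orientation: [-0.592, 0.595, 0.389, -0.38]
ft_force: [-0.5, 0.7, -1.4]
opening: 0.174
0 0.0 0.0
20 -0.01 -1.25
40 -0.46 -2.42
60 -1.27 -3.37
80 -2.36 -3.98
100 -3.59 -4.18
120 -4.82 -3.95
140 -5.9 -3.31
160 -6.69 -2.35
180 -7.1 -1.17
200 -7.09 0.08
220 -6.65 1.25
240 -5.83 2.2
260 -4.74 2.81
280 -3.51 3.02
300 -2.28 2.78
320 -1.21 2.15
340 -0.41 1.18
360 0.0 0.0
380 -0.01 -1.25
```

```bash
python3 -m pendant '[[[240,0,-1.25,0,0,0,0],[240,-0.46,-2.42,0,0,0,0],[240,-1.27,-3.37,0,0,0,0],[240,-2.36,-3.98,0,0,0,0],[240,-3.59,-4.18,0,0,0,0],[240,-4.82,-3.95,0,0,0,0],[240,-5.9,-3.31,0,0,0,0],[240,-6.69,-2.35,0,0,0,0],[240,-6.69,-2.35,0,0,0,0],[240,-6.69,-2.35,0,0,0,0]]]'
python3 - <<'E'
from plant import env
import numpy as np
s=env.observe();e=np.array(s["eef_pos"])[:2]-[.5566,-.1036];print(s["eef_pos"],np.hypot(*e),np.degrees(np.arctan2(e[1],e[0])),s["ft_force"],s["torque"])
E
```

```text
time: 12.03
eef_pos: [0.5257, -0.1195, 0.0803]
orientation: [-0.592, 0.594, 0.39, -0.38]
ft_force: [6.6, 7.2, -9.4]
opening: 0.173
[ 0.52565398 -0.11946082  0.08030437] 0.03477386814600045 -152.86342471768768 [ 6.5680416   7.15924124 -9.4146692 ] [ 1.30868956 -1.30589525 -0.01095071]
```

```bash
cat > arc.py <<'E'
from plant import env
import numpy as np,sys
s=env.observe();c=np.array([.5569,-.1033]);p=np.array(s["eef_pos"])[:2];e=p-c;a=np.degrees(np.arctan2(e[1],e[0]))
print(s["time"],"ang",a.round(1),"R",np.hypot(*e).round(4),s["ft_force"].round(1),"z",s["eef_pos"][2])
for t in list(range(20,181,20))+[float(x) for x in sys.argv[1:]]:
    r=np.radians(a-t);print(t,((c+.0355*np.array([np.cos(r),np.sin(r)])-p)*100).round(2))
E
python3 arc.py
```

```text
12.0333 ang -152.7 R 0.0352 [ 6.6  7.2 -9.4] z 0.08030436736354267
20 [-0.4   1.16]
40 [-0.34  2.39]
60 [0.14 3.53]
80 [0.97 4.44]
100 [2.07 5.  ]
120 [3.29 5.16]
140 [4.49 4.89]
160 [5.53 4.23]
180 [6.28 3.25]
```

```bash
python3 -m pendant '[[[240,-0.4,1.16,0,0,0,0],[240,-0.34,2.39,0,0,0,0],[240,0.14,3.53,0,0,0,0],[240,0.97,4.44,0,0,0,0],[240,2.07,5.0,0,0,0,0],[240,3.29,5.16,0,0,0,0],[240,4.49,4.89,0,0,0,0],[240,5.53,4.23,0,0,0,0],[240,6.28,3.25,0,0,0,0],[240,6.28,3.25,0,0,0,0]]]'; python3 arc.py
```

```text
time: 12.87
eef_pos: [0.5901, -0.0887, 0.0804]
orientation: [-0.592, 0.595, 0.39, -0.379]
ft_force: [12.1, 1.6, -10.6]
opening: 0.177
12.8667 ang 23.8 R 0.0363 [ 12.1   1.6 -10.6] z 0.0804360860966199
20 [ 0.22 -1.23]
40 [ 0.09 -2.45]
60 [-0.46 -3.56]
80 [-1.34 -4.41]
100 [-2.47 -4.91]
120 [-3.7  -4.99]
140 [-4.89 -4.65]
160 [-5.88 -3.92]
180 [-6.57 -2.9 ]
```

```bash
python3 -m pendant '[[[240,0.25,-1.23,0,0,0,0],[240,0.12,-2.45,0,0,0,0],[240,-0.42,-3.56,0,0,0,0],[240,-1.3,-4.41,0,0,0,0],[240,-2.42,-4.91,0,0,0,0],[240,-3.65,-4.99,0,0,0,0],[240,-4.84,-4.65,0,0,0,0],[240,-5.83,-3.92,0,0,0,0],[240,-6.52,-2.9,0,0,0,0],[240,-6.52,-2.9,0,0,0,0]]]'; sed -i 's/\.5569/.5573/' arc.py; python3 arc.py
```

```text
time: 13.7
eef_pos: [0.5239, -0.1158, 0.0803]
orientation: [-0.592, 0.594, 0.391, -0.379]
ft_force: [1.8, 2.6, -9.2]
opening: 0.176
13.7 ang -159.4 R 0.0357 [ 1.8  2.6 -9.2] z 0.08034659529062388
20 [-0.21  1.22]
40 [-0.01  2.43]
60 [0.6  3.51]
80 [1.53 4.31]
100 [2.69 4.74]
120 [3.92 4.76]
140 [5.08 4.35]
160 [6.04 3.56]
180 [6.66 2.5 ]
```

```bash
python3 -m pendant '[[[240,-0.21,1.22,0,0,0,0],[240,0,2.43,0,0,0,0],[240,0.6,3.51,0,0,0,0],[240,1.53,4.31,0,0,0,0],[240,2.69,4.74,0,0,0,0],[240,3.92,4.76,0,0,0,0],[240,5.08,4.35,0,0,0,0],[240,6.04,3.56,0,0,0,0],[240,6.66,2.5,0,0,0,0],[240,6.66,2.5,0,0,0,0]]]'; python3 arc.py
```

```text
time: 14.53
eef_pos: [0.5915, -0.0934, 0.0804]
orientation: [-0.592, 0.596, 0.39, -0.378]
ft_force: [10.5, -0.8, -10.1]
opening: 0.181
14.5333 ang 16.1 R 0.0356 [ 10.5  -0.8 -10.1] z 0.08044324603570091
20 [ 0.12 -1.23]
40 [-0.17 -2.42]
60 [-0.86 -3.45]
80 [-1.86 -4.17]
100 [-3.04 -4.52]
120 [-4.27 -4.43]
140 [-5.4  -3.93]
160 [-6.29 -3.08]
180 [-6.83 -1.97]
```

```bash
python3 -m pendant '[[[240,0.15,-1.23,0,0,0,0],[240,-0.14,-2.42,0,0,0,0],[240,-0.83,-3.45,0,0,0,0],[240,-1.83,-4.17,0,0,0,0],[240,-3.01,-4.52,0,0,0,0],[240,-4.24,-4.43,0,0,0,0],[240,-5.37,-3.93,0,0,0,0],[240,-6.26,-3.08,0,0,0,0],[240,-6.8,-1.97,0,0,0,0],[240,-6.8,-1.97,0,0,0,0]]]'; python3 arc.py 30 40
python3 - <<'E'
from h import *
im,d=snap("top","pics/t5.png"); im2,d=snap("scene","pics/s5.png")
a=cv2.resize(im[150:240,125:265],None,fx=4,fy=4,interpolation=cv2.INTER_CUBIC)
b=cv2.resize(im2[180:290,240:380],None,fx=2,fy=2,interpolation=cv2.INTER_CUBIC)
o=np.zeros((600,560,3),np.uint8); o[:360]=a; o[370:590,:280]=b
cv2.imwrite("pics/c5.png",o[:,:,::-1])
E
```

```text
time: 15.37
eef_pos: [0.5223, -0.1115, 0.0803]
orientation: [-0.592, 0.595, 0.391, -0.378]
ft_force: [-0.2, 2.1, -8.0]
opening: 0.174
15.3667 ang -166.9 R 0.036 [-0.2  2.1 -8. ] z 0.08034006220068951
20 [-0.02  1.24]
40 [0.34 2.42]
60 [1.08 3.41]
80 [2.11 4.08]
100 [3.31 4.36]
120 [4.53 4.21]
140 [5.63 3.66]
160 [6.48 2.76]
180 [6.96 1.62]
30.0 [0.1  1.85]
40.0 [0.34 2.42]
```

View pics/c5.png

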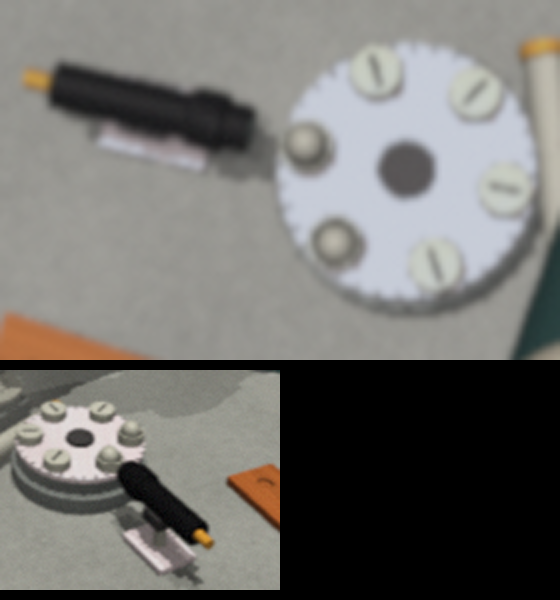

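Both balls are seated and the leading one stands almost in front of the barrel (crop (307,145); barrel front at (252,130)). I'll measure the remaining angle accurately.

```bash
cat > meas.py <<'E'
from h import *
import sys
def run(f,barrel=True):
    im=cv2.imread(f)[:,:,::-1].copy(); g=cv2.cvtColor(im,cv2.COLOR_RGB2GRAY).astype(float)
    ax=np.array([.5381,.0512]); i=im.astype(int)
    # cylinders: beige (R>B) on the bluish disc
    m=((i[...,0]-i[...,2])>-2).astype(np.uint8)
    P=np.array([onz("top",u,v,.06)[:2] for v in range(384) for u in range(512)]).reshape(384,512,2)
    r=np.linalg.norm(P-ax,axis=2); m[(r>.079)|(r<.03)]=0
    n,l,st,ce=cv2.connectedComponentsWithStats(m)
    for k in range(1,n):
        if st[k,4]<60: continue
        w=onz("top",*ce[k],.06)[:2]-ax; print("cyl",ce[k].round(1),st[k,4],"r",np.hypot(*w).round(4),"ang",np.degrees(np.arctan2(w[1],w[0])).round(2))
    # barrel: dark columns, half-level edges
    pts=[]
    for u in range(141,186):
        col=g[155:195,u]; d=np.where(col<65)[0]
        if len(d)<5: continue
        a,b=d[0],d[-1]; lev=65
        t=a-1+(col[a-1]-lev)/(col[a-1]-col[a]); e=b+(lev-col[b])/(col[b+1]-col[b])
        pts.append((u,155+(t+e)/2,e-t))
    pts=np.array(pts); print(pts[::4].round(1).tolist())
    W=np.array([onz("top",p[0],p[1],.065)[:2] for p in pts])
    for s in (slice(0,26),slice(0,None)):
        vx,vy,x,y=cv2.fitLine(W[s].astype(np.float32),cv2.DIST_HUBER,0,.001,.001).ravel()
        an=np.degrees(np.arctan2(vy,vx)); off=(vx*(ax[1]-y)-vy*(ax[0]-x))*1000
        print("barrel ang",an%180,"axis offset mm",off)
run(sys.argv[1])
E
python3 meas.py pics/t5.png; echo; python3 meas.py pics/top0.png
```

```text
Traceback (most recent call last):
  File "meas.py", line 28, in <module>
    run(sys.argv[1])
    ~~~^^^^^^^^^^^^^
  File "meas.py", line 8, in run
    P=np.array([onz("top",u,v,.06)[:2] for v in range(384) for u in range(512)]).reshape(384,512,2)
                ~~~^^^^^^^^^^^^^^^
  File "h.py", line 12, in onz
    o,d=ray(n,u,v); return o+d*(z-o[2])/d[2]
        ~~~^^^^^^^
  File "h.py", line 6, in ray
    K,k1,T=cam(n)
           ~~~^^^
  File "h.py", line 4, in cam
    m=env.camera_model(n); return np.array(m["camera_matrix"]),m["k1"],np.array(m["world_to_cam"])
ValueError: time passes only in moves, steps and waits
Traceback (most recent call last):
  File "meas.py", line 28, in <module>
    run(sys.argv[1])
    ~~~^^^^^^^^^^^^^
  File "meas.py", line 8, in run
    P=np.array([onz("top",u,v,.06)[:2] for v in range(384) for u in range(512)]).reshape(384,512,2)
                ~~~^^^^^^^^^^^^^^^
  File "h.py", line 12, in onz
    o,d=ray(n,u,v); return o+d*(z-o[2])/d[2]
        ~~~^^^^^^^
  File "h.py", line 6, in ray
    K,k1,T=cam(n)
           ~~~^^^
  File "h.py", line 4, in cam
    m=env.camera_model(n); return np.array(m["camera_matrix"]),m["k1"],np.array(m["world_to_cam"])
ValueError: time passes only in moves, steps and waits
```

Too many camera_model queries, so I'll cache it and use pixel masks for the region.

```bash
sed -i 's/^def cam/import functools\n@functools.lru_cache\ndef cam/' h.py
sed -i 's/P=np.array.*/P=np.zeros((384,512,2)); P[150:240,185:270]=np.array([onz("top",u,v,.06)[:2] for v in range(150,240) for u in range(185,270)]).reshape(90,85,2)/' meas.py
python3 meas.py pics/t5.png; echo; python3 meas.py pics/top0.png
```

```text
cyl [218.5 167. ] 148 r 0.063 ang 17.74
cyl [243.9 172.8] 150 r 0.0631 ang -43.1
cyl [200.8 186.3] 153 r 0.0623 ang 79.03
cyl [251.2 197. ] 129 r 0.063 ang -102.18
cyl [208.6 210.8] 152 r 0.0629 ang 139.58
cyl [233.7 216.1] 135 r 0.0634 ang -161.48
[[141.0, 171.5, 10.8], [145.0, 172.6, 11.3], [149.0, 173.6, 11.3], [153.0, 174.2, 10.7], [157.0, 175.7, 11.9], [161.0, 176.7, 12.3], [165.0, 177.6, 12.2], [169.0, 178.1, 10.6], [173.0, 179.3, 12.5], [177.0, 180.0, 14.5], [181.0, 180.5, 13.3], [185.0, 182.0, 11.3]]
barrel ang 76.14757 axis offset mm -4.835513629747934
barrel ang 77.25561 axis offset mm -1.0821180834056643

cyl [223.3 166.3] 157 r 0.0623 ang 7.01
cyl [247.  176.4] 145 r 0.0629 ang -53.74
cyl [202.3 181.4] 161 r 0.0626 ang 67.39
cyl [249.9 201.8] 140 r 0.0638 ang -113.32
cyl [205.1 207.4] 143 r 0.0632 ang 128.74
cyl [229.2 217.2] 133 r 0.0636 ang -171.61
[[141.0, 171.5, 11.3], [145.0, 172.6, 11.8], [149.0, 173.6, 11.8], [153.0, 174.3, 11.2], [157.0, 175.8, 12.5], [161.0, 176.7, 12.8], [165.0, 177.6, 12.8], [169.0, 178.1, 11.1], [173.0, 179.3, 12.9], [177.0, 180.1, 15.2], [181.0, 180.6, 14.0], [185.0, 182.1, 11.8]]
barrel ang 76.117615 axis offset mm -5.006032829071236
barrel ang 77.1772 axis offset mm -1.3751717974753719
```

Run:
```python
from h import *
i=cv2.imread("pics/top0.png")[:,:,::-1].astype(int)
C=[(223.3,166.3),(247,176.4),(202.3,181.4),(249.9,201.8),(205.1,207.4),(229.2,217.2)]
i5=[(218.5,167),(243.9,172.8),(200.8,186.3),(251.2,197),(208.6,210.8),(233.7,216.1)]
W=np.array([onz("top",*c,.06)[:2] for c in C]);V=np.array([onz("top",*c,.06)[:2] for c in i5])
ax=(W.mean(0)+V.mean(0))/2;print("axis",W.mean(0),V.mean(0))
an=lambda w:np.degrees(np.arctan2(w[...,1],w[...,0]))
for X in(W,V):print(an(X-ax).round(2),(an(X-ax)%60).mean())
m=((i[...,0]-i[...,2])>40).astype(np.uint8);z=np.zeros_like(m);z[160:180,125:142]=m[160:180,125:142]
M=cv2.moments(z,True);u,v=M['m10']/M['m00'],M['m01']/M['m00'];print(M['m00'],u,v)
for n,(u,v) in dict(tail=(u,v),b145=(145,172.6),collar=(177,180.05),front=(185,182.0)).items():
    w=onz("top",u,v,.065)[:2]-ax;print(n,np.hypot(*w),an(w))
# upper/lower edges separately
g=cv2.cvtColor(i.astype(np.uint8),cv2.COLOR_RGB2GRAY)
for u in range(142,172,4):print(u,g[162:190,u].tolist())
```

```text
axis [0.53732589 0.05058659] [0.53753017 0.05062907]
[   7.45  -52.95   67.17 -112.88  127.94 -172.07] 7.4432783845321
[  18.14  -42.26   78.54 -101.8   138.77 -161.89] 18.251316229753375
33.0 133.9090909090909 169.54545454545453
tail 0.23226431292157432 77.09722447950091
b145 0.20360202388396004 77.3855487157463
collar 0.12248950298102707 77.44354680387137
front 0.10229354263514966 77.59196937631968
142 [131, 132, 125, 103, 68, 37, 29, 35, 39, 40, 37, 33, 26, 25, 29, 49, 75, 100, 118, 128, 132, 134, 135, 136, 135, 135, 136, 135]
146 [129, 129, 128, 119, 97, 63, 35, 30, 34, 39, 41, 37, 31, 27, 23, 29, 45, 70, 94, 110, 115, 118, 123, 129, 132, 133, 134, 134]
150 [130, 130, 129, 127, 119, 96, 63, 35, 32, 35, 39, 40, 37, 32, 28, 25, 31, 50, 75, 95, 108, 120, 140, 153, 146, 133, 130, 134]
154 [130, 131, 131, 131, 129, 121, 98, 63, 36, 29, 37, 37, 40, 36, 33, 27, 23, 35, 54, 78, 102, 123, 141, 159, 163, 147, 130, 129]
158 [131, 131, 131, 132, 132, 128, 115, 90, 56, 33, 32, 35, 39, 39, 36, 31, 25, 24, 26, 36, 56, 84, 112, 136, 155, 162, 147, 129]
162 [132, 131, 130, 130, 130, 128, 123, 109, 84, 54, 33, 31, 36, 39, 38, 37, 32, 27, 25, 25, 36, 54, 83, 110, 128, 140, 143, 136]
166 [132, 131, 131, 131, 131, 132, 130, 124, 109, 82, 51, 31, 31, 35, 39, 39, 35, 34, 28, 24, 30, 44, 70, 97, 119, 130, 140, 146]
170 [131, 130, 131, 132, 134, 136, 135, 133, 128, 119, 97, 64, 36, 31, 34, 37, 36, 34, 30, 26, 28, 39, 62, 86, 111, 127, 139, 155]
```

The axis-relative angles put the lead cup at 78.25° and the station at about 77.3°, so it needs about 1° more, which is roughly 18° of handwheel.

```bash
python3 -m pendant '[[[240,-0.03,0.6,0,0,0,0],[240,-0.02,1.15,0,0,0,0],[240,-0.02,1.15,0,0,0,0],[240,-0.02,1.15,0,0,0,0]]]'; python3 arc.py|head -1
python3 - <<'E'
from h import *
snap("top","pics/t6.png")
E
python3 meas.py pics/t6.png
```

```text
time: 15.8
eef_pos: [0.5207, -0.102, 0.0801]
orientation: [-0.593, 0.595, 0.389, -0.379]
ft_force: [-12.8, 1.1, 7.2]
opening: 0.175
15.8 ang 178.0 R 0.0366 [-12.8   1.1   7.2] z 0.08014950741817702
cyl [219.1 167. ] 153 r 0.0627 ang 16.59
cyl [244.2 173. ] 144 r 0.0631 ang -43.81
cyl [200.9 185.8] 154 r 0.0624 ang 77.91
cyl [251.3 197.5] 135 r 0.0636 ang -103.39
cyl [208.4 210.5] 148 r 0.0625 ang 138.86
cyl [233.3 216.2] 134 r 0.0634 ang -162.4
[[141.0, 171.6, 10.8], [145.0, 172.6, 11.3], [149.0, 173.6, 11.3], [153.0, 174.2, 10.7], [157.0, 175.7, 11.9], [161.0, 176.7, 12.2], [165.0, 177.6, 12.2], [169.0, 178.1, 10.6], [173.0, 179.3, 12.5], [177.0, 180.0, 14.6], [181.0, 180.5, 13.4], [185.0, 182.0, 11.3]]
barrel ang 76.13855 axis offset mm -4.858696415875649
barrel ang 77.224106 axis offset mm -1.1614211791350846
```

The lead cup is now at 77.3°, matching the station. I'll release, lift off, and re-check.

```bash
python3 -m pendant '[[[200,0,0,0,0,0,0],[170,0,0,0,0,0,0],[140,0,0,0,0,0,0],[120,0,0,0,0,0,0],[120,0,0,0,0,0,0],[120,0,0,2,0,0,0],[120,0,0,5.5,0,0,0],[120,0,0,9,0,0,0],[120,0,0,9,0,0,0],[120,0,0,9,0,0,0]]]'
python3 -m pendant '[[[120,-3,-3,0,0,0,0],[120,-6,-6,0,0,0,0],[120,-9,-8,0,0,0,0],[120,-10,-10,0,0,0,0],[120,-10,-10,0,0,0,0],[120,-10,-10,0,0,0,0]]]'
python3 - <<'E'
from h import *
im,d=snap("top","pics/t7.png"); im2,d=snap("scene","pics/s7.png")
a=cv2.resize(im[145:245,125:325],None,fx=3.5,fy=3.5,interpolation=cv2.INTER_CUBIC)
b=cv2.resize(im2[160:280,130:400],None,fx=2,fy=2,interpolation=cv2.INTER_CUBIC)
o=np.zeros((600,700,3),np.uint8); o[:350]=a; o[355:595,:540]=b
cv2.imwrite("pics/c7.png",o[:,:,::-1])
E
python3 meas.py pics/t7.png
```

```text
time: 16.68
eef_pos: [0.5218, -0.1022, 0.172]
orientation: [-0.592, 0.596, 0.39, -0.378]
ft_force: [0.0, 0.2, -0.5]
opening: 0.527
time: 17.18
eef_pos: [0.421, -0.2029, 0.1715]
orientation: [-0.593, 0.596, 0.389, -0.377]
ft_force: [0.8, 1.6, -0.3]
opening: 0.529
cyl [219.1 167. ] 153 r 0.0627 ang 16.59
cyl [244.2 172.9] 147 r 0.0633 ang -43.64
cyl [200.9 185.8] 154 r 0.0625 ang 77.95
cyl [251.3 197.7] 134 r 0.0636 ang -103.67
cyl [208.4 210.5] 148 r 0.0625 ang 138.81
cyl [233.4 216.2] 136 r 0.0634 ang -162.19
[[141.0, 171.6, 10.9], [145.0, 172.6, 11.4], [149.0, 173.6, 11.5], [153.0, 174.2, 10.8], [157.0, 175.7, 12.1], [161.0, 176.7, 12.4], [165.0, 177.6, 12.3], [169.0, 178.1, 10.7], [173.0, 179.3, 12.6], [177.0, 180.1, 14.7], [181.0, 180.5, 13.5], [185.0, 182.0, 11.4]]
barrel ang 76.3 axis offset mm -4.30570616546349
barrel ang 77.23707 axis offset mm -1.1332507578932574
```

View pics/c7.png

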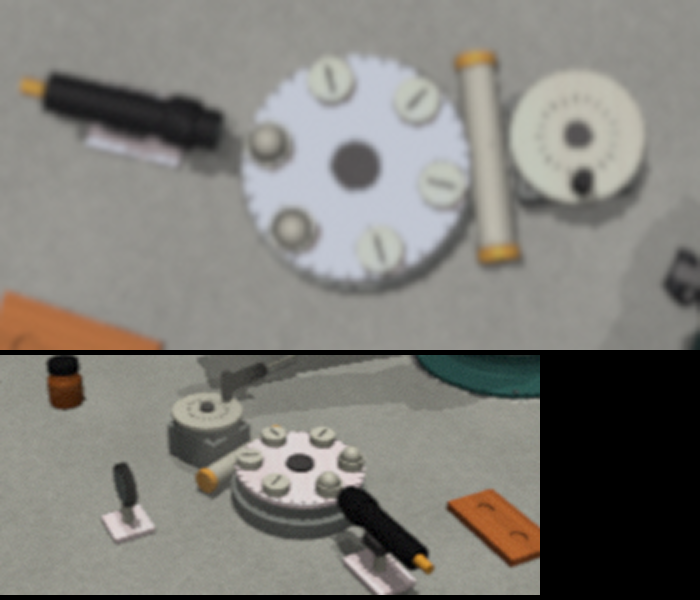

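Both balls are seated and the lead ball faces the barrel (crop (269,140) against the barrel front at (222,130)). The arm is clear and the angle did not change on release. I'll hand it in.

```bash
python3 -c "
from plant import env
print(env.finish_job())"
```

```text
the job is handed in; nothing more can be done
None
```

I put one ball in each open cup, then cranked the handwheel about 2.5 turns clockwise. After that I let go, moved the arm clear and handed the job in at about 17 s of the 72 s allowed.

- **Lead cup angle:** the last images put the lead cup at 77.3°. The barrel axis measured 77.1–77.6° from the axis-to-barrel points. The angle was unchanged after I released the handle.
- **Where the checks disagreed:**
  - The arm's own crank travel implies the cup stands at about 76.8°, roughly 0.5° off the images.
  - A plain line fit to the barrel outline gave 76.1–77.3° and missed the turntable axis by 1–5 mm. I relied on the axis-to-barrel points instead.
- **Balls and bystanders:** both balls sat in their cups in the last pictures. The jar and the mount looked untouched. The screwdriver was partly hidden in that last view, but the arm never went near it.

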